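# Crack open a stuck dry-box lid and hold it ajar

### The job

Take the amber bottle off the lid of the small dry box and stand it upright on a free spot of the worktop, leaving everything else where it is. Then take the lid by its bar handle and pull it up until the sticky seal breaks, without letting the front edge fly up more than about 40 mm. Finish still holding the lid slightly open, with a gap of about 10 to 25 mm at its front edge; do not let go, since the lid would fall shut.

Things in the scene. Friction and masses are not known exactly. Their poses are not given: they have to be found in the camera images.
- dry_box: small grey desiccator (dry box) fixed to the worktop, 150 (x) x 190 (y) mm, aluminium lid on top, dial on its front. Origin: centre of the underside, on the worktop; x points from the front (handle side) to the hinge at the back, z up. Closed lid's top 82 mm up. Lid included. Worktop's front edge: world x = 0.375 m; tall fixed instruments stand where x > 0.57 and y < 0.18 m.
- dry_lid (a joint): lid angle about the hinge at the box's rear edge: 0 closed, grows as the front edge rises, stop at 0.45 rad. Front gap = 150 mm x sin(angle): 0.067 rad is 10 mm, 0.167 rad 25 mm. The gasket clings: at the handle about 16 N straight up starts it, falling to half some 8 mm higher and gone by 16 mm; then only the lid's weight is left (2 N at the handle). Let go, it falls and seals again.
- lid_handle (a point): middle of the lid's bar handle: round steel bar, 12 mm diameter, 62 mm long overall along the box's y, a post at each end; its centre is 34 mm above the lid's top (28 mm free beneath). Closed, it is at x = -55, y = 0, z = 116 mm in the box's frame, 130 mm in front of the hinge line. It turns with the lid; pinched across x, the bar can turn between the finger pads.
- lid_hinge (a point): middle of the hinge line, at x = 75 mm, y = 0, z = 70 mm in the box's frame; the hinge line runs along the box's y.
- lid_front (a point): middle of the lid's lower front edge; closed it is at x = -75 mm, y = 0, z = 70 mm in the box's frame.
- lid_bottle: amber reagent bottle with a white screw cap, standing on the closed lid behind the handle: 46 mm diameter, 85 mm high, 0.15 kg; the straight barrel that can be gripped reaches from about 5 to 55 mm above its underside. Origin: centre of its underside, z up.
- other_bottle: bystander, loose: amber bottle of the same shape and size, standing on the worktop; leave it. Origin: centre of its underside.
- sample_cup: bystander, loose: white sample cup with screw lid, 52 mm diameter, 68 mm high, on the worktop. Origin: centre of its underside.
- petri: bystander, loose: petri dish, 60 mm diameter, 15 mm high, on the worktop. Origin: centre of its underside.
- marker: bystander, loose: marker pen lying on the worktop, 135 mm long (its y axis), 17 mm thick. Origin: middle of its underside.

How it is judged:
By the outcome, as a careful person would: the job done as asked, in the order asked, and still so for the second after the job is handed in, while the arm keeps its last pose, push and grip.
It also fails if it takes over 64 s, if anything falls off the work surface, if the arm or the gripper's body presses on something with over 40 N, if the wrist force passes 120 N, or if a joint passes its speed limit or range.

### The arm

A 7-joint arm with a two-finger parallel gripper is mounted at the origin on a cart in front of the work surface, level with it; the furniture and walls round the work are solid. World frame = base frame: x ahead of the robot, y to its left, z up, the work surface at z = 0. Lengths are in m, angles in rad, forces in N, time in s.
With the tool pointing down it reaches from about 0.4 to 0.85 m from the base axis. Payload 4.5 kg.
Tool frame: the origin (TCP) lies at the very end of the fingers, on their centre line; the grasp point (between the pads) lies 19 mm behind it (r.grip_depth is the z of the grasp point in the tool frame, in m); z points along the fingers, y is the line along which they close (so a half turn about z gives the same grasp; the last joint's range is limited). The gripper opens to 88 mm and grips with 3 to 60 N. Pads are 18 mm wide; open, the fingers measure 123 mm over their backs; the gripper's body (75 mm by 187 mm) begins 45 mm behind the grasp point.
Start: joints at [-1.244, 0.689, -0.195, 1.565, 0.157, 0.902, -0.215], TCP at [0.18, 0.598, 0.239] pointing down, gripper open.
Joint ranges: [-3.01, 3.01], [-0.46, 2.08], [-1.47, 1.51], [0.13, 2.56], [-1, 4.14], [0.04, 2.09], [-2.66, 2.66]. Speed limits (rad/s): [2.57, 2.57, 3.14, 3.14, 3.14, 3.14, 3.14].

### API

Orientations are given as a unit quaternion [x, y, z, w].
In Python, from plant import r gives the robot as it stands.
- The arm moves only by the tool steer_hand, called after "Call:" by a JSON object that holds its "name" and its "arguments", one argument or row to a line. Schema: {"type":"object","properties":{"motion":{"type":"string"},"clamp_n":{"type":"number"},"only":{"type":"string"},"quiet":{"type":"boolean"},"lines":{"type":"string"}},"required":["motion"],"additionalProperties":false}. motion is a string of 1 to 10 rows, parted by semicolons, with the numbers parted by commas; each row has 7 numbers: the opening from 0.0 (shut) to 1.0 (fully open), then dx, dy, dz in m, then a rotation vector rx, ry, rz in rad; each row is the pose to reach, as a shift and turn from the pose commanded when the call began, along the tool's axes at that moment; what a row does not reach only later rows make up. A row lasts 1/10 s, in which the tool goes at most 0.05 m and 0.15 rad, less where a joint would pass 70% of its speed; a pose out of reach is approached as far as the arm can. The fingers move at their own pace and stop on an object; clamp_n is the grip in N (left out, the last holds). Time passes only in rows, so rows that do not move let the fingers close. The tool returns the time, the measured TCP pose, the force, the opening and the grip force at its end. only (a regular expression) keeps the lines of the reply that match it, lines (a string "A,B") keeps lines A to B, and quiet returns only ok. Input that does not fit is refused with a message, and nothing moves.
- r.get_state(): the state, without advancing time (a new reading comes with each control period).
- r.snapshot(name): name is "scene" or "top" or "wrist"; returns the picture (420x560x3 uint8, red, green, blue); there is no depth.
- r.camera_params(name): a dict with "fx", "fy", "cx", "cy" (pixels), "rvec" (rotation vector, rad) and "tvec" (3), from world to camera coordinates, as OpenCV has them. Camera axes: x right, y down, z forward; pixel columns grow to the right and rows downward; lengths in m; the calibration is good to about 2 mm. A picture is of the moment at which its call begins: read the wrist's pose just before it. camera_params takes no time and is no camera call; for the wrist camera it gives the pose at the moment of the call.
- r.finish_job(): hands the job in; it is judged then, once.
The state is a dict: "clock": time; "q": joint angles; "qd": joint speeds; "joint_torque": joint torques, N m; "tool_pos": TCP position; "eef_rot": TCP orientation; "contact_force": force on the tool from outside, world axes, zero at the start; "moment": the same for the moment, N m; "opening": opening from 0.0 (shut) to 1.0 (fully open); "finger_force": force on a finger pad.
Only numpy, scipy, OpenCV 4.12 (cv2) and the standard library are available. Lean on these libraries where they do the work, as an engineer would, in place of code of your own. Each camera call takes 0.05 s, during which the arm holds its last target. There are 200 camera calls.

## Working session

There is one attempt and no reset: what is moved stays moved. The work goes in short steps, Python scripts to look and compute and a tool call to move; the robot and the scene stay as the last step left them, time stands still between calls to the robot, and variables do not carry over. Pictures are saved under pics/ and viewed, at most 10 in all, crops included, and the job is handed in when it is done.

```bash
ls; mkdir -p pics
```

Run:
```python
from plant import r
import cv2
for n in("scene","top"):
    cv2.imwrite(f"pics/{n}0.png",r.snapshot(n)[:,:,::-1]); print(n,r.camera_params(n))
s=r.get_state(); print(s); print(r.grip_depth)
```

```text
pics
plant.py
scene {'fx': 424.5367568868642, 'fy': 424.5367568868642, 'cx': 287.298639144988, 'cy': 212.81709740024712, 'rvec': array([ 2.30426552, -0.48364889,  0.22309912]), 'tvec': array([-0.44975088,  0.26321105,  0.96071819])}
top {'fx': 420.64397561888234, 'fy': 420.64397561888234, 'cx': 279.65408312815424, 'cy': 215.36082661116907, 'rvec': array([ 2.1850991 , -2.20639656,  0.08828363]), 'tvec': array([0.05277586, 0.50170744, 1.1716407 ])}
{'clock': 0.1, 'q': array([-1.24419326,  0.68988464, -0.19450112,  1.56624142,  0.15732   ,
        0.90249922, -0.21512649]), 'qd': array([-1.03433104e-03, -2.92164167e-03, -9.25174629e-05, -3.25229285e-03,
       -1.28237372e-03,  1.42093649e-03, -6.95425648e-04]), 'joint_torque': array([-3.88684392e-03, -5.28502357e+01, -1.27171341e+00, -1.53839082e+01,
       -5.25666971e-02,  1.95561479e-03,  3.65404526e-05]), 'tool_pos': array([0.18029131, 0.59783871, 0.23799904]), 'eef_rot': array([ 1.45855441e-01,  9.89305573e-01, -8.19349795e-04, -4.54899044e-05]), 'contact_force': array([-0.02201844,  0.04265774,  0.1537607 ]), 'moment': array([-0.01383544,  0.02742686, -0.04218393]), 'finger_force': 0.0, 'opening': 1.000791306614874}
-0.0187
```

View pics/scene0.png

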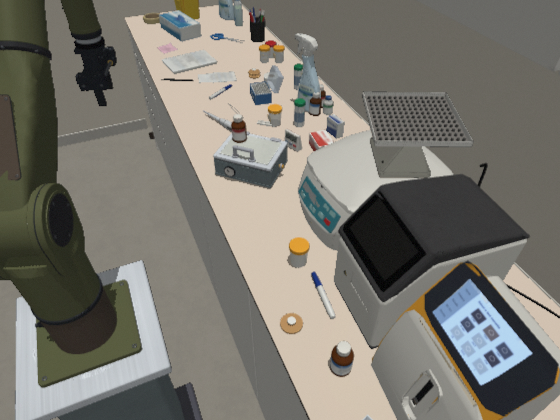

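View pics/top0.png

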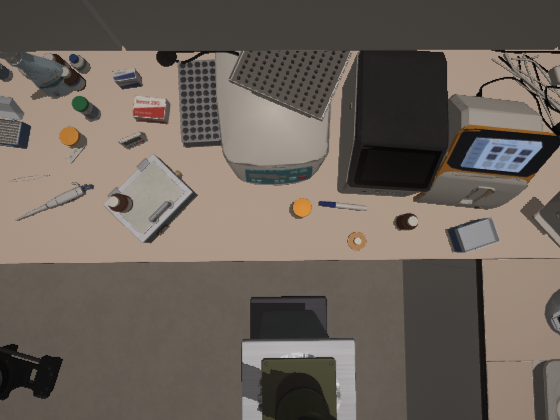

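The box is at about (150,198) in the top view and (250,158) in the scene view, turned about 40°. The bottle is on the lid at (118,203) top. The worktop around (240,220) top is free. I'll enlarge both views.

Run:
```python
import cv2,numpy as np
a=cv2.imread("pics/top0.png")[145:250,90:210]; b=cv2.imread("pics/scene0.png")[105:195,205:300]
a=cv2.resize(a,None,fx=4,fy=4,interpolation=2);b=cv2.resize(b,(0,0),fx=4,fy=4,interpolation=2)
o=np.zeros((420,800,3),np.uint8);o[:,:400]=a[:,:400];o[:360,400:780]=b
cv2.imwrite("pics/c0.png",o)
```

```text
(no output)
```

View pics/c0.png

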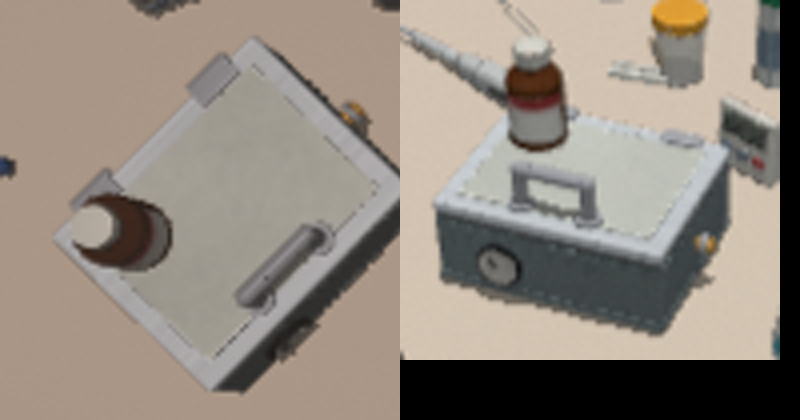

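Crop: lid corners at (55,238), (252,38), (212,390) and (408,185); handle bar from (242,298) to (325,235) in the top half and from (515,170) to (598,182) in the scene half. The bottle cap is at (98,222) top and (532,45) scene.

Create h.py:
```python
from plant import r
import cv2,numpy as np
from scipy.spatial.transform import Rotation as R
def ray(n,px,p=None):
    c=p or r.camera_params(n); M=cv2.Rodrigues(c["rvec"])[0]; o=-M.T@c["tvec"]
    d=M.T@np.array([(px[0]-c["cx"])/c["fx"],(px[1]-c["cy"])/c["fy"],1]); return o,d/np.linalg.norm(d)
def plane(n,px,z,p=None):
    o,d=ray(n,px,p); return o+d*(z-o[2])/d[2]
def proj(n,X):
    c=r.camera_params(n); M=cv2.Rodrigues(c["rvec"])[0]; v=M@np.array(X)+c["tvec"]; return np.array([c["cx"]+c["fx"]*v[0]/v[2],c["cy"]+c["fy"]*v[1]/v[2]])
def tri(a,b):
    A=[];B=[]
    for o,d in(a,b):
        P=np.eye(3)-np.outer(d,d);A.append(P);B.append(P@o)
    return np.linalg.lstsq(np.vstack(A),np.hstack(B),rcond=None)[0]
```

Run:
```python
from h import *
np.set_printoptions(precision=4,suppress=True)
T=lambda x,y:(90+x/4-.4,145+y/4-.4); S=lambda x,y:(205+(x-400)/4-.4,105+y/4-.4)
C=[plane("top",T(*p),.082) for p in((55,238),(252,38),(408,185),(212,390))]
print(np.array(C)); print([np.linalg.norm(C[i]-C[i-1]) for i in range(4)], np.mean(C,0))
S4=[plane("scene",S(*p),.082) for p in((437,205),(655,262),(732,148))]; print("scene corners",np.array(S4))
h1,h2=[plane("top",T(*p),.122) for p in((242,298),(325,235))]; print("handle",h1,h2,(h1+h2)/2)
h1,h2=[plane("scene",S(*p),.116) for p in((515,170),(598,182))]; print("handle sc",h1,h2,(h1+h2)/2)
print("cap tri",tri(ray("top",T(98,222)),ray("scene",S(532,45))), plane("top",T(98,222),.167), plane("scene",S(532,45),.167))
for z,n in((.068,(302,208)),(.085,(409,221)),(.015,(357,241)),(.01,(322,205)),(.01,(365,208)),(0,(240,225)),(.03,(120,138))): print(n,plane("top",n,z))
```

```text
[[0.5322 0.5165 0.082 ]
 [0.6655 0.3877 0.082 ]
 [0.5656 0.2832 0.082 ]
 [0.4304 0.4118 0.082 ]]
[np.float64(0.14599908033667494), np.float64(0.18541931958922006), np.float64(0.1445697841030938), np.float64(0.1865373345011824)] [0.5484 0.3998 0.082 ]
scene corners [[0.4271 0.4065 0.082 ]
 [0.5539 0.2772 0.082 ]
 [0.6653 0.3877 0.082 ]]
handle [0.4888 0.381  0.122 ] [0.5287 0.3284 0.122 ] [0.5088 0.3547 0.122 ]
handle sc [0.4834 0.3803 0.116 ] [0.5352 0.342  0.116 ] [0.5093 0.3611 0.116 ]
cap tri [0.5305 0.4564 0.1692] [0.5337 0.4563 0.167 ] [0.5286 0.4608 0.167 ]
(302, 208) [ 0.5182 -0.0119  0.068 ]
(409, 221) [ 0.4794 -0.2961  0.085 ]
(357, 241) [ 0.4277 -0.1697  0.015 ]
(322, 205) [ 0.531 -0.073  0.01 ]
(365, 208) [ 0.5214 -0.1956  0.01  ]
(240, 225) [0.4767 0.1611 0.    ]
(120, 138) [0.723  0.4941 0.03  ]
```

Box yaw is about 46° (corners agree: sides 146 and 186 mm, centre (0.548,0.400)), handle about (0.510,0.359), bottle about (0.531,0.457). I'll go above the bottle and turn the closing axis to the box's x, which suits both grasps.

Call:
{"name": "steer_hand", "arguments": {
  "motion": "1,-0.02,0,-0.02,0,0,0.05;1,-0.06,-0.005,-0.03,0,0,0.1;1,-0.1,-0.01,-0.03,0,0,0.15;1,-0.145,-0.014,-0.03,0,0,0.2;1,-0.19,-0.018,-0.03,0,0,0.25;1,-0.235,-0.022,-0.03,0,0,0.3;1,-0.28,-0.026,-0.03,0,0,0.35;1,-0.32,-0.03,-0.03,0,0,0.4;1,-0.35,-0.032,-0.03,0,0,0.45;1,-0.377,-0.0335,-0.03,0,0,0.475"
}}

```text
clock: 1.1
tool_pos: [0.5334, 0.4558, 0.2681]
eef_rot: [0.376, 0.927, -0.001, 0.0]
contact_force: [-0.1, -0.2, 0.7]
opening: 1.0
finger_force: 0.0
```

Call:
{"name": "steer_hand", "arguments": {
  "motion": "1,0,0,0,0,0,0;1,0,0,0,0,0,0"
}}

```text
clock: 1.3
tool_pos: [0.5314, 0.4572, 0.268]
eef_rot: [0.375, 0.927, -0.0, -0.001]
contact_force: [-0.3, 0.8, 0.3]
opening: 1.002
finger_force: 0.0
```

Run:
```python
from h import *
s=r.get_state(); print(s["clock"],s["tool_pos"],s["eef_rot"],R.from_quat(s["eef_rot"]).as_matrix(),s["q"])
p=r.camera_params("wrist"); np.save("w1.npy",p,allow_pickle=True); cv2.imwrite("pics/w1.png",r.snapshot("wrist")[:,:,::-1])
```

```text
1.3 [0.53141928 0.457193   0.26795359] [ 3.74823591e-01  9.27095834e-01 -4.95208665e-04 -5.87673568e-04] [[-7.19013861e-01  6.94994197e-01 -1.46089121e-03]
 [ 6.94995361e-01  7.19014061e-01 -4.77663947e-04]
 [ 7.18427653e-04 -1.35875961e-03 -9.99998819e-01]] [-0.73623736  0.77171114 -0.08419166  1.2683295   0.06486928  1.10553532
 -0.02348154]
```

View pics/w1.png

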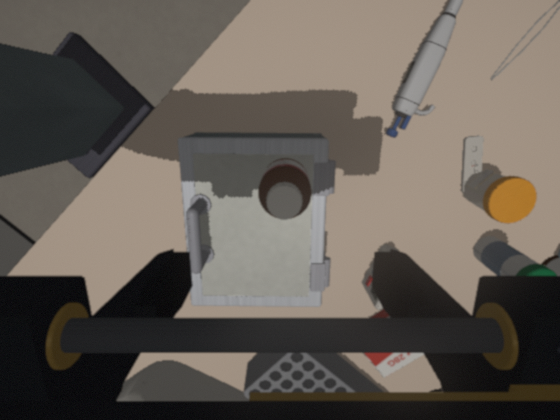

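Wrist view: bottle cap at (285,201); handle bar from (200,202) to (196,268); lid corners near (181,153), (326,150), (190,303) and (323,303).

Run:
```python
from h import *
np.set_printoptions(precision=4,suppress=True)
p=np.load("w1.npy",allow_pickle=True).item(); print(p)
W=lambda px,z:plane("wrist",px,z,p)
print("cap",W((285,201),.167))
h1,h2=W((200,202),.118),W((196,268),.118); print("bar",h1,h2,(h1+h2)/2,np.linalg.norm(h1-h2))
C=np.array([W(q,.082) for q in((181,153),(326,150),(323,303),(190,303))]);print(C,C.mean(0),[np.linalg.norm(C[i]-C[i-1]) for i in range(4)])
im=cv2.imread("pics/w1.png")[125:315,165:350]; cv2.imwrite("pics/w1c.png",cv2.resize(im,None,fx=3,fy=3,interpolation=2))
```

```text
{'fx': 333.9161560317954, 'fy': 333.9161560317954, 'cx': 281.57343083877834, 'cy': 207.4833920233046, 'rvec': array([-2.6357, -1.1191, -0.1656]), 'tvec': array([-0.6989, -0.1113,  0.4003])}
cap [0.5305 0.4632 0.167 ]
bar [0.487  0.3967 0.118 ] [0.5295 0.3435 0.118 ] [0.5082 0.3701 0.118 ] 0.06808465514046445
[[0.4411 0.407  0.082 ]
 [0.5388 0.5125 0.082 ]
 [0.6658 0.3944 0.082 ]
 [0.5605 0.2852 0.082 ]] [0.5515 0.3998 0.082 ] [np.float64(0.17058273889246997), np.float64(0.14374138188415944), np.float64(0.173408637357366), np.float64(0.15177268374148958)]
```

View pics/w1c.png

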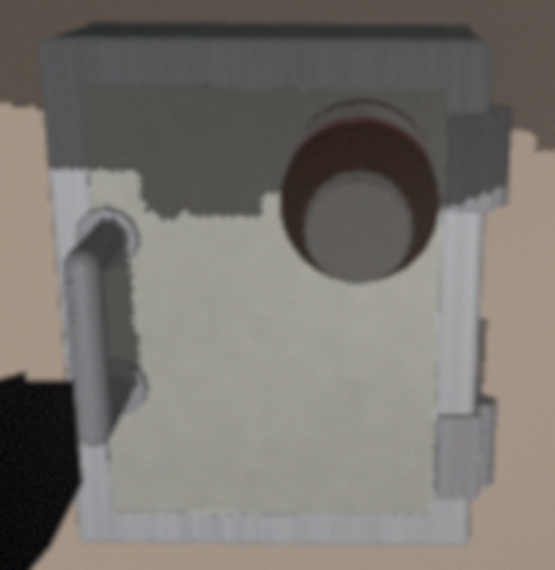

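Refined: lid corners in the crop at (42,38), (490,42), (468,540) and (82,540); bar centreline at x≈88, rows 248 to 445; cap at (358,227).

Run:
```python
from h import *
np.set_printoptions(precision=4,suppress=True)
p=np.load("w1.npy",allow_pickle=True).item()
W=lambda px,z:plane("wrist",(165+px[0]/3-.3,125+px[1]/3-.3),z,p)
C=np.array([W(q,.082) for q in((42,38),(490,42),(468,540),(82,540))]);print(C,C.mean(0),[np.linalg.norm(C[i]-C[i-1]) for i in range(4)])
a=C[1]+C[2]-C[0]-C[3]; b=C[0]+C[1]-C[2]-C[3]; print("yaw",np.degrees(np.arctan2(a[1],a[0])),np.degrees(np.arctan2(b[1],b[0]))-90)
h1,h2=W((84,250),.116),W((92,445),.116); print("bar",h1,h2,(h1+h2)/2,np.linalg.norm(h1-h2),np.degrees(np.arctan2(*(h1-h2)[1::-1]))-90)
print("cap",W((358,227),.167))
```

```text
[[0.4295 0.417  0.082 ]
 [0.532  0.5213 0.082 ]
 [0.6656 0.3911 0.082 ]
 [0.5636 0.2852 0.082 ]] [0.5477 0.4036 0.082 ] [np.float64(0.18798901682226318), np.float64(0.1461892148025152), np.float64(0.18659995491261583), np.float64(0.147078724944043)]
yaw 45.77682471997014 45.623059731453736
bar [0.4862 0.3866 0.116 ] [0.5331 0.3378 0.116 ] [0.5097 0.3622 0.116 ] 0.0676931660543927 43.79139218233331
cap [0.5296 0.463  0.167 ]
```

Call:
{"name": "steer_hand", "arguments": {
  "motion": "1,0.003,0.001,0.03,0,0,0;1,0.003,0.001,0.07,0,0,0;1,0.003,0.001,0.11,0,0,0;1,0.003,0.001,0.14,0,0,0;1,0.003,0.001,0.159,0,0,0;1,0.003,0.001,0.159,0,0,0"
}}

```text
clock: 1.95
tool_pos: [0.5263, 0.4602, 0.1065]
eef_rot: [0.373, 0.928, -0.003, -0.002]
contact_force: [-0.8, 0.4, -0.2]
opening: 0.998
finger_force: 0.0
```

Call:
{"name": "steer_hand", "arguments": {
  "motion": "0.8,0,0,0,0,0,0;0.65,0,0,0,0,0,0;0.5,0,0,0,0,0,0;0.4,0,0,0,0,0,0;0.4,0,0,0,0,0,0;0.4,0,0,0,0,0,0",
  "clamp_n": 15
}}

```text
clock: 2.55
tool_pos: [0.5306, 0.4608, 0.1103]
eef_rot: [0.375, 0.927, 0.001, 0.0]
contact_force: [0.1, 0.6, 0.6]
opening: 0.512
finger_force: 15.0
```

Call:
{"name": "steer_hand", "arguments": {
  "motion": "0.4,0,0,-0.01,0,0,0;0.4,0,0,-0.03,0,0,0;0.4,0,0,-0.06,0,0,0;0.4,0,0,-0.09,0,0,0;0.4,0,0,-0.1,0,0,0;0.4,0,0,-0.1,0,0,0",
  "clamp_n": 20
}}

```text
clock: 3.15
tool_pos: [0.5309, 0.4609, 0.2115]
eef_rot: [0.375, 0.927, 0.002, 0.001]
contact_force: [-0.4, 0.4, -2.2]
opening: 0.51
finger_force: 20.0
```

Call:
{"name": "steer_hand", "arguments": {
  "motion": "0.4,-0.008,-0.015,0,0,0,0;0.4,-0.024,-0.045,0,0,0,0;0.4,-0.042,-0.08,0,0,0,0;0.4,-0.062,-0.117,0,0,0,0;0.4,-0.082,-0.155,0,0,0,0;0.4,-0.102,-0.193,0,0,0,0;0.4,-0.12,-0.227,0,0,0,0;0.4,-0.135,-0.255,0,0,0,0;0.4,-0.145,-0.272,0,0,0,0;0.4,-0.147,-0.2755,0,0,0,0"
}}

```text
clock: 4.15
tool_pos: [0.4428, 0.1566, 0.2085]
eef_rot: [0.376, 0.927, -0.002, -0.001]
contact_force: [-0.2, 0.5, -2.0]
opening: 0.512
finger_force: 20.0
```

Call:
{"name": "steer_hand", "arguments": {
  "motion": "0.4,0,0,0.0,0,0,0;0.4,0,0,0.0,0,0,0"
}}

```text
clock: 4.35
tool_pos: [0.4449, 0.1616, 0.2094]
eef_rot: [0.374, 0.928, 0.001, -0.0]
contact_force: [-0.6, 0.7, -1.8]
opening: 0.504
finger_force: 20.0
```

Run:
```python
from h import *
cv2.imwrite("pics/s2.png",r.snapshot("scene")[60:360,100:460,::-1])
```

```text
(no output)
```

View pics/s2.png

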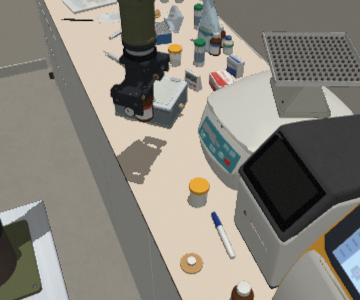

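The bottle is held upright at crop (146,108), and the worktop below it (about crop (150,155)) is free. I'll lower it, with the last part slow.

Call:
{"name": "steer_hand", "arguments": {
  "motion": "0.4,0,0,0.02,0,0,0;0.4,0,0,0.05,0,0,0;0.4,0,0,0.085,0,0,0;0.4,0,0,0.12,0,0,0;0.4,0,0,0.145,0,0,0;0.4,0,0,0.16,0,0,0;0.4,0,0,0.17,0,0,0;0.4,0,0,0.174,0,0,0;0.4,0,0,0.176,0,0,0;0.4,0,0,0.176,0,0,0"
}}

```text
clock: 5.4
tool_pos: [0.445, 0.1604, 0.0341]
eef_rot: [0.374, 0.927, 0.0, 0.0]
contact_force: [0.0, -0.6, -1.8]
opening: 0.509
finger_force: 20.0
```

Call:
{"name": "steer_hand", "arguments": {
  "motion": "0.4,0,0,0.001,0,0,0;0.4,0,0,0.002,0,0,0;0.4,0,0,0.003,0,0,0;0.4,0,0,0.004,0,0,0;0.4,0,0,0.004,0,0,0"
}}

```text
clock: 5.9
tool_pos: [0.4446, 0.16, 0.0297]
eef_rot: [0.375, 0.927, 0.0, -0.0]
contact_force: [0.1, -0.6, -1.1]
opening: 0.512
finger_force: 20.0
```

Call:
{"name": "steer_hand", "arguments": {
  "motion": "0.4,0,0,0.001,0,0,0;0.4,0,0,0.002,0,0,0;0.4,0,0,0.003,0,0,0;0.4,0,0,0.003,0,0,0"
}}

```text
clock: 6.3
tool_pos: [0.4448, 0.1602, 0.0282]
eef_rot: [0.374, 0.927, 0.001, 0.001]
contact_force: [-2.8, -0.0, 17.1]
opening: 0.512
finger_force: 20.0
```

Contact (17 N up), so the bottle is on the worktop. I'll ease up, open and rise.

Call:
{"name": "steer_hand", "arguments": {
  "motion": "0.4,0,0,-0.001,0,0,0;0.4,0,0,-0.002,0,0,0;0.55,0,0,-0.002,0,0,0;0.7,0,0,-0.002,0,0,0;0.9,0,0,-0.002,0,0,0;1,0,0,-0.002,0,0,0;1,0,0,-0.002,0,0,0"
}}

```text
clock: 7.0
tool_pos: [0.4446, 0.16, 0.0286]
eef_rot: [0.375, 0.927, -0.0, -0.0]
contact_force: [-0.2, 0.6, 0.3]
opening: 0.89
finger_force: 0.0
```

Call:
{"name": "steer_hand", "arguments": {
  "motion": "1,0,0,-0.02,0,0,0;1,0,0,-0.05,0,0,0;1,0,0,-0.09,0,0,0;1,0,0,-0.13,0,0,0;1,0,0,-0.17,0,0,0;1,0,0,-0.2,0,0,0;1,0,0,-0.22,0,0,0;1,0,0,-0.22,0,0,0"
}}

```text
clock: 7.8
tool_pos: [0.446, 0.1605, 0.2511]
eef_rot: [0.375, 0.927, 0.002, 0.002]
contact_force: [0.6, -0.4, -0.9]
opening: 0.998
finger_force: 0.0
```

Call:
{"name": "steer_hand", "arguments": {
  "motion": "1,0.009,0.018,0,0,0,0;1,0.027,0.054,0,0,0,0;1,0.046,0.092,0,0,0,0;1,0.065,0.13,0,0,0,0;1,0.08,0.16,0,0,0,0;1,0.09,0.18,0.01,0,0,0;1,0.0936,0.1884,0.02,0,0,0;1,0.0936,0.1884,0.03,0,0,0;1,0.0936,0.1884,0.03,0,0,0;1,0.0936,0.1884,0.03,0,0,0"
}}

```text
clock: 8.8
tool_pos: [0.508, 0.3584, 0.2182]
eef_rot: [0.375, 0.927, -0.001, -0.0]
contact_force: [-0.6, 0.3, 0.8]
opening: 1.002
finger_force: 0.0
```

Run:
```python
from h import *
s=r.get_state(); print(s["tool_pos"])
p=r.camera_params("wrist"); np.save("w2.npy",p,allow_pickle=True); a=r.snapshot("wrist")[:,:,::-1]; cv2.imwrite("pics/w2f.png",a)
b=cv2.resize(r.snapshot("top")[140:260,90:420,::-1],None,fx=1.6,fy=1.6)
o=np.zeros((420+192,560,3),np.uint8); o[:420]=a; o[420:,:528]=b; cv2.imwrite("pics/w2.png",o[:600])
```

```text
[0.50801626 0.35843933 0.21823556]
```

View pics/w2.png

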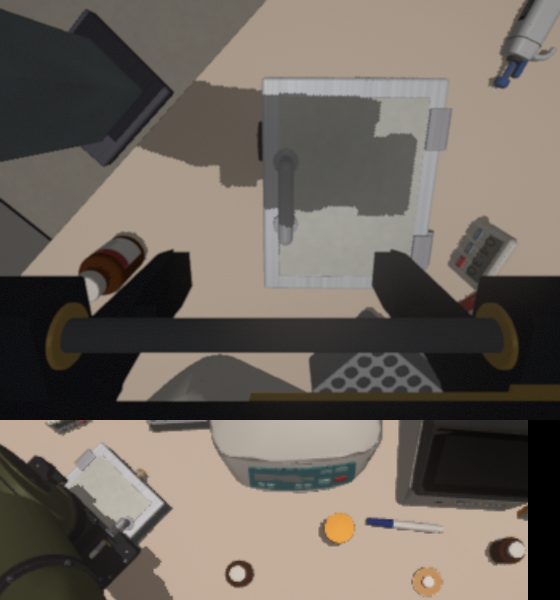

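The amber bottle stands on the worktop (bottom panel, (238,574)) and the bystanders haven't moved. In the wrist view the bar runs from (286,155) to (286,242).

Run:
```python
from h import *
np.set_printoptions(precision=4,suppress=True)
p=np.load("w2.npy",allow_pickle=True).item()
W=lambda px,z:plane("wrist",px,z,p)
h1,h2=W((286,155),.116),W((286,242),.116); print("bar",h1,h2,(h1+h2)/2,np.linalg.norm(h1-h2))
C=np.array([W(q,.082) for q in((263,79),(447,79),(434,288),(265,288))]);print(C,C.mean(0),[np.linalg.norm(C[i]-C[i-1]) for i in range(4)])
s=r.get_state(); M=R.from_quat(s["eef_rot"]).as_matrix(); print(s["clock"],s["tool_pos"],M)
for X in ((h1+h2)/2,np.array([.5096,.361,.116])): print(M.T@(X-s["tool_pos"]))
```

```text
bar [0.4823 0.3893 0.116 ] [0.5327 0.3409 0.116 ] [0.5075 0.3651 0.116 ] 0.06984578653170935
[[0.4301 0.4147 0.082 ]
 [0.5314 0.5193 0.082 ]
 [0.6758 0.3999 0.082 ]
 [0.5637 0.2838 0.082 ]] [0.5502 0.4044 0.082 ] [np.float64(0.1870106008698504), np.float64(0.14557977174894002), np.float64(0.18736876453134405), np.float64(0.16146367260138858)]
8.9 [0.5085 0.3594 0.2192] [[-0.7184  0.6957  0.0005]
 [ 0.6957  0.7184 -0.0003]
 [-0.0005  0.0001 -1.    ]]
[0.0047 0.0034 0.1032]
[0.0004 0.0019 0.1032]
```

Call:
{"name": "steer_hand", "arguments": {
  "motion": "1,0.003,0.002,0.03,0,0,0;1,0.003,0.002,0.065,0,0,0;1,0.003,0.002,0.095,0,0,0;1,0.003,0.002,0.112,0,0,0;1,0.003,0.002,0.12,0,0,0;1,0.003,0.002,0.122,0,0,0;1,0.003,0.002,0.122,0,0,0"
}}

```text
clock: 9.6
tool_pos: [0.508, 0.3643, 0.0976]
eef_rot: [0.375, 0.927, 0.001, 0.0]
contact_force: [0.0, -0.4, 1.0]
opening: 0.998
finger_force: 0.0
```

Call:
{"name": "steer_hand", "arguments": {
  "motion": "0.8,0,0,0,0,0,0;0.6,0,0,0,0,0,0;0.4,0,0,0,0,0,0;0.25,0,0,0,0,0,0;0.1,0,0,0,0,0,0;0.0,0,0,0,0,0,0;0,0,0,0,0,0,0;0,0,0,0,0,0,0;0,0,0,0,0,0,0",
  "clamp_n": 20
}}

```text
clock: 10.5
tool_pos: [0.5073, 0.3641, 0.0967]
eef_rot: [0.375, 0.927, 0.0, -0.0]
contact_force: [-0.6, 0.9, -0.3]
opening: 0.207
finger_force: 0.0
```

Call:
{"name": "steer_hand", "arguments": {
  "motion": "0,0,0,0,0,0,0;0,0,0,0,0,0,0;0,0,0,0,0,0,0;0,0,0,0,0,0,0",
  "clamp_n": 20
}}

```text
clock: 10.9
tool_pos: [0.5068, 0.3635, 0.0967]
eef_rot: [0.375, 0.927, -0.001, -0.0]
contact_force: [-2.0, -1.7, 3.4]
opening: 0.123
finger_force: 19.5
```

The bar is held: opening about 11 mm against 12 mm. I'll tighten and pull slowly along the hinge arc.

Call:
{"name": "steer_hand", "arguments": {
  "motion": "0,0,0,0,0,0,0;0,0,0,0,0,0,0;0,0,0,0,0,0,0",
  "clamp_n": 50
}}

```text
clock: 11.2
tool_pos: [0.5068, 0.3636, 0.0966]
eef_rot: [0.375, 0.927, -0.001, -0.0]
contact_force: [-4.7, -3.5, 2.5]
opening: 0.113
finger_force: 48.9
```

Call:
{"name": "steer_hand", "arguments": {
  "motion": "0,0,0.0002,-0.0005,0,0,0;0,0,0.0004,-0.001,0,0,0;0,0,0.0006,-0.0015,0,0,0;0,0,0.0008,-0.002,0,0,0;0,0,0.001,-0.0026,0,0,0;0,0,0.0012,-0.0032,0,0,0;0,0,0.0015,-0.004,0,0,0;0,0,0.0015,-0.004,0,0,0"
}}

```text
clock: 12.0
tool_pos: [0.5076, 0.3643, 0.1]
eef_rot: [0.375, 0.927, -0.001, -0.001]
contact_force: [-3.6, -3.7, -11.3]
opening: 0.115
finger_force: 50.5
```

Call:
{"name": "steer_hand", "arguments": {
  "motion": "0,0,0.0006,-0.0015,0,0,0;0,0,0.0012,-0.003,0,0,0;0,0,0.0018,-0.0045,0,0,0;0,0,0.0025,-0.006,0,0,0;0,0,0.0031,-0.0075,0,0,0;0,0,0.0038,-0.009,0,0,0;0,0,0.0045,-0.0103,0,0,0;0,0,0.0051,-0.0116,0,0,0;0,0,0.0057,-0.0127,0,0,0;0,0,0.0062,-0.0137,0,0,0"
}}

```text
clock: 13.0
tool_pos: [0.5127, 0.3695, 0.1156]
eef_rot: [0.375, 0.927, -0.0, 0.0]
contact_force: [-3.8, -4.2, -3.2]
opening: 0.112
finger_force: 49.6
```

Call:
{"name": "steer_hand", "arguments": {
  "motion": "0,0,0,0,0,0,0;0,0,0,0,0,0,0;0,0,0,0,0,0,0"
}}

```text
clock: 13.3
tool_pos: [0.5128, 0.3697, 0.1158]
eef_rot: [0.375, 0.927, 0.0, 0.0]
contact_force: [-5.2, -4.4, -0.5]
opening: 0.113
finger_force: 49.4
```

Call:
{"name": "steer_hand", "arguments": {
  "motion": "0,0,-0.0007,0.0015,0,0,0;0,0,-0.0014,0.003,0,0,0;0,0,-0.0014,0.003,0,0,0;0,0,-0.0014,0.003,0,0,0;0,0,-0.0014,0.003,0,0,0"
}}

```text
clock: 13.8
tool_pos: [0.5118, 0.3686, 0.1129]
eef_rot: [0.375, 0.927, 0.0, 0.0]
contact_force: [-5.0, -4.7, -0.5]
opening: 0.112
finger_force: 49.4
```

Run:
```python
from h import *
a=cv2.resize(r.snapshot("scene")[90:200,190:310,::-1],None,fx=5,fy=5,interpolation=2)
cv2.imwrite("pics/s3.png",a); print(proj("scene",[.4973,.3474,.07]),proj("scene",[.4973,.3474,.09]))
s=r.get_state(); print(s["clock"],s["tool_pos"],s["contact_force"])
```

```text
[242.36511455 164.43067709] [241.96674515 159.12602187]
13.85 [0.511765   0.36856971 0.11286373] [-5.28006756 -4.35880368 -0.9615652 ]
```

View pics/s3.png

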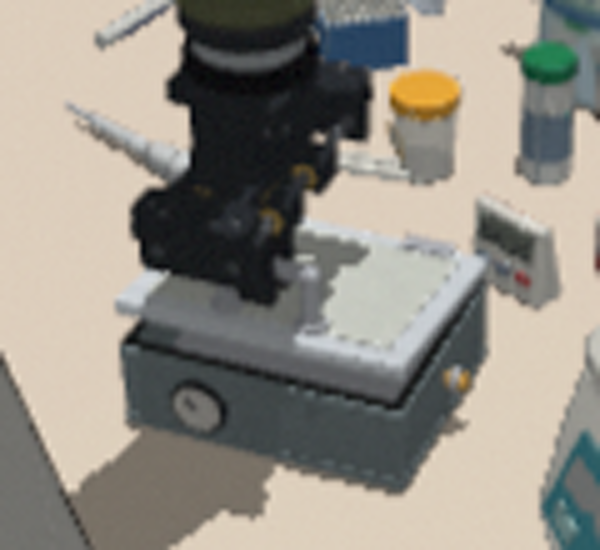

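The lid is visibly open. Its near corner went from (393,402) to about (400,370) in crop scale, which is about a 19–21 mm gap. The tool's 16 mm rise gives 19 mm, so they agree. Bottle is standing, lid is held, handing in.

```bash
python3 -c "
from plant import r
print(r.finish_job())"
```

```text
the job is handed in; nothing more can be done
None
```

The job is handed in: the amber bottle stands upright on the worktop at about (0.445, 0.160), the seal is broken, and the arm still holds the lid open with a front gap of about 19 mm (peak about 23 mm).

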